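Take the long salami out of the half-covered cold well

ROBOT

A 6-joint arm with a two-finger parallel gripper is mounted at the origin on the work surface. World frame = base frame: x ahead of the robot, y to its left, z up, the work surface at z = 0. Lengths are in m, angles in rad, forces in N, time in s.
With the tool pointing down it reaches from about 0.225 to 0.875 m from the base axis. Payload 3.4 kg.
Tool frame: the origin (TCP) lies at the very end of the fingers, on their centre line; the grasp point (between the pads) lies 19 mm behind it; z points along the fingers, y is the direction in which the jaws open and shut (so a half turn about z gives the same grasp; the last joint's range is limited). The gripper opens to 85 mm and grips with 20 to 120 N. Pads are 22 mm wide; open, the fingers measure 114 mm over their backs; the gripper's body (76 mm by 85 mm) begins 54 mm behind the grasp point. The pads swing forward as they close: fully open they stand 13 mm farther back than shut.
Start: joints at [-1.389, 0.276, 1.505, -0, 1.361, -0.121], TCP at [0.171, -0.549, 0.231] pointing down, gripper open.
Joint ranges: [-2.89, 2.89], [-0.75, 2.08], [0.22, 2.7], [-1.18, 4.32], [0.11, 2.71], [-2.7, 2.7]. Speed limits (rad/s): [2.57, 2.57, 3.14, 3.14, 3.14, 3.14].

INTERFACE

Orientations are given as a 3x3 rotation matrix whose columns are the frame's x, y, z axes.
In Python, from station import manip, viewer gives the robot as it stands.
- The arm moves only by the tool servo_tool, never from a script. Its argument "targets" is a list of rows, each a list of 7 numbers: the shift along the tool's x, y, z in mm, then the turn, a rotation vector about the tool's x, y, z in degrees, then the gripper command: -1 is shut, 1 is fully open, values between are in proportion. In form: [[dx, dy, dz, rx, ry, rz, grip], ...]. A call has 1 to 5 rows; each row is the pose to reach, as a shift and turn from the pose measured when the call began, along the tool's axes at that moment; what a row does not reach only later rows make up. A row lasts 1/8 s, in which the tool goes at most 62.5 mm and 10.7 degrees, less where a joint would pass 70% of its speed; a pose out of reach is approached as far as the arm can. A call with a gripper value outside its range is refused whole. The fingers move at their own pace and stop on an object; "newtons" is the grip in N (left out, the last holds). Time passes only in rows, so rows that repeat a pose let the fingers close. It gives the time, the measured TCP pose, the force and the opening at its end, in the units of the state.
- manip.state(): the state, without advancing time (a new reading comes with each control period).
- viewer.camera(name): name is "scene" or "top" or "wrist"; returns a dict with "image" (480x640x3 uint8, red, green, blue), "depth" (480x640 float32, m along the optical axis (not along the pixel's ray), 0 where there is no reading), "mtx" (3x3 intrinsics, pixels), "dist" ([k1, k2, p1, p2, k3] as OpenCV has them; the pictures are not rectified), "R" (3x3) and "t" (3): a world point X has camera coordinates R X + t; the wrist camera has in their place "hand_eye" (4x4, takes a point from camera to tool coordinates, whose origin is the TCP and whose axes are the flange's). Camera axes: x right, y down, z forward; pixel columns grow to the right and rows downward; lengths in m; the calibration is good to about 2 mm. A picture is of the moment at which its call begins: read the wrist's pose just before it.
- manip.sign_off(): hands the job in, once; it reports no verdict.
The state is a dict: "t": time; "q": joint angles; "joint_velocities": joint speeds; "joint_torque": joint torques, N m; "tool_pos": TCP position; "tcp_rot": TCP orientation; "ft_force": force on the tool from outside, world axes, zero at the start; "ft_torque": the same for the moment, N m; "width": finger opening in m.
Only numpy, scipy, OpenCV 4.12 (cv2) and the standard library are available. Lean on these libraries where they do the work, as an engineer would, in place of code of your own. Each camera call takes 0.05 s, during which the arm holds its last target. There are 200 camera calls.

TASK

Unlock the cold well: draw the locking pin out of the sliding glass cover, hang it in the notched bracket on the end of the case, then slide the cover fully open. The other half of the well has a fixed glass top and the long salami is longer than the opening: tilt the salami and bring it out diagonally without pressing it against the fixed glass, leaving the short sausage in the well. Finish while holding it: keep it in the gripper, still, the whole of it raised well clear above the case for the customer to see.

Things in the scene. Friction and masses are not known exactly. Their poses are not given: they have to be found in the camera images.
- case: Steel cold well, fixed; origin on the table under the well's middle; x away from the robot's side, y along it to its compressor box (y 250 to 430 mm), z up. 300 mm deep (x), 200 high. Well inside: x -120 to 120, y -220 to 220, floor at z 85, walls 30 thick, rims at z 200. Half y 0 to 220 has a fixed glass top (z 188 to 200, edge at y 0); half y -220 to 0 is under the sliding cover.
- fixed_glass: The fixed glass top over the well's half at case y 0 to 220 mm: 6 mm glass behind an aluminium edge 18 x 12 mm that runs along case x at y 0. Its origin is the middle of that edge, at the top (200 mm above the table), axes as the case's; its underside is 103 mm above the well's floor.
- well (a point): Middle of the well's floor, 85 mm above the table, axes as the case's; at the case's y = 0, where the fixed glass begins.
- opening (a point): Middle of the opening that the open cover leaves: 240 (x) x 220 (y) mm, at rim height, 200 mm above the table; axes as the case's. When open, cover and fixed glass lie stacked beside it (case y above 0), up to 213 mm high.
- lid (a joint): Sliding glass cover with aluminium frame, 300 x 240 x 12 mm, top 213 mm above the table: metres slid along the case's +y, over the fixed glass. 0 closed, 0.23 fully open at its stop. Needs about 3 N, stays where it is left; locked at 0 while the pin is in.
- lid_handle (a point): Middle of the cover's bar handle: round steel bar 12 mm thick, 120 mm long along the case's x, centre line 30 mm above the cover's top, a post at each end. At case x 0, y -110 mm closed, y 120 mm open; moves with the cover.
- pin_grip (a point): Centre of the upright grip (18 mm diameter, 38 tall) of the loose steel locking pin, 120 g; z up along it. 23 mm below this point is the underside of a 30 mm collar; below that a 12 mm shank 40 mm long, tip 63 mm below this point. At first it stands in a 14 mm bore through cover frame and front rim at case x -135, y -195 mm, collar on the cover.
- notch (a point): Pin's parking place, on top of a level steel bracket plate 6 mm thick, 50 wide (case x), 70 out from the case's end at y -250, top 205 mm above the table, free space below. A through notch 18 mm wide, open towards case -y, runs from y -320 to -278; this point (case x -50, y -296) is on its centre line. Parked: shank in the notch, collar on the plate.
- salami_mid (a point): Centre of the long dry salami: hard, rigid, dark red, netted, 300 mm long, 45 mm diameter, round ends, about 0.4 kg, weight centred. Lies along its own y, roughly along the case's y, on the well's floor in front of the short one, partly under the fixed glass; centre 21 mm above the floor. Underside slightly flat.
- salami_end_a (a point): Tip of the salami's -y end, 150 mm from its centre; at first the end in the half under the sliding cover.
- salami_end_b (a point): Tip of the salami's +y end, 150 mm from its centre; at first below the fixed glass.
- short_mid (a point): Centre of the short sausage of the same make, 160 mm long, 40 mm diameter, lying below the fixed glass by the well's far wall. It stays in the well.
Things that resemble listed ones, but are neither listed nor needed, are in the scene too. Of the things shaped like the part that bears pin_grip, the bare steel one is meant.

How it is judged:
By the outcome, as a careful person would: the job done as asked, in the order asked, and still so for the second after the job is handed in, while the arm keeps its last pose, push and grip.
It also fails if it takes over 61 s, if anything falls off the work surface, if the arm or the gripper's body presses on something with over 40 N, if the wrist force passes 120 N, or if a joint passes its speed limit or range.

## Working session

There is one attempt and no reset: what is moved stays moved. The work goes in short steps, Python scripts to look and compute and a tool call to move; the robot and the scene stay as the last step left them, time stands still between calls to the robot, and variables do not carry over. Pictures are saved under pics/ and viewed, about 8 in all and at most 12, crops included, and the job is handed in when it is done.

Besides the shell and the picture viewer there is one more tool, called as name(argument=value, ...) on one line, values as JSON. servo_tool: Moves the arm, as the interface text tells. Its arguments: {"type":"object","properties":{"targets":{"type":"array","items":{"type":"array","items":{"type":"number"}}},"newtons":{"type":"number"}},"required":["targets"]}

```bash
ls; mkdir -p pics; cat > h.py <<'E'
import numpy as np, cv2
from station import manip, viewer
def cam(n):
    s=manip.state(); c=viewer.camera(n)
    if n=="wrist":
        H=np.array(c["hand_eye"]); T=np.eye(4); T[:3,:3]=s["tcp_rot"]; T[:3,3]=s["tool_pos"]
        M=T@H; c["Rc"]=M[:3,:3]; c["o"]=M[:3,3]
    else:
        R=np.array(c["R"]); c["Rc"]=R.T; c["o"]=-R.T@np.array(c["t"])
    return c
def ray(c,px):
    u=cv2.undistortPoints(np.array(px,float).reshape(-1,1,2),np.array(c["mtx"]),np.array(c["dist"])).reshape(-1,2)
    return np.c_[u,np.ones(len(u))]@c["Rc"].T
def onz(c,px,z):
    d=ray(c,px); return c["o"]+d*((z-c["o"][2])/d[:,2])[:,None]
def dep(c,px):
    px=np.atleast_2d(px); d=ray(c,px); z=np.array([c["depth"][int(v),int(u)] for u,v in px]); return c["o"]+d*z[:,None]
def proj(c,P):
    P=np.atleast_2d(P); X=(P-c["o"])@c["Rc"]
    return cv2.projectPoints(X,np.zeros(3),np.zeros(3),np.array(c["mtx"]),np.array(c["dist"]))[0].reshape(-1,2)
def save(n,im): cv2.imwrite("pics/"+n+".png",im[:,:,::-1])
E
python3 - <<'E'
from h import *
import pickle
for n in("scene","top"):
    c=cam(n); save(n+"0",c["image"]); pickle.dump(c,open(n+".pkl","wb")); print(n,c["o"],c["mtx"])
s=manip.state();print(s["t"],s["tool_pos"],s["tcp_rot"],s["ft_force"],s["width"])
E
```

```text
pics
scene [ 0.85384163 -0.63825166  0.79464174] [[506.93955928   0.         322.90860876]
 [  0.         506.93955928 232.3692318 ]
 [  0.           0.           1.        ]]
top [ 0.28259354 -0.06711681  1.30217658] [[580.69839789   0.         329.04808487]
 [  0.         580.69839789 243.26729945]
 [  0.           0.           1.        ]]
0.1 [ 0.17137588 -0.54837025  0.23053685] [[ 9.54504855e-01  2.98195230e-01 -2.96194571e-04]
 [ 2.98195312e-01 -9.54503523e-01  1.60641242e-03]
 [ 1.96305760e-04 -1.62165229e-03 -9.99998666e-01]] [-0.34139078  0.00116508 -0.24396824] 0.08496466358095625
```

View pics/scene0.png

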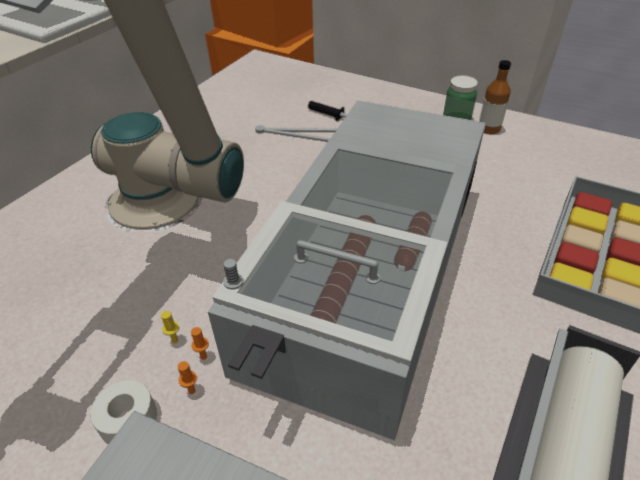

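View pics/top0.png

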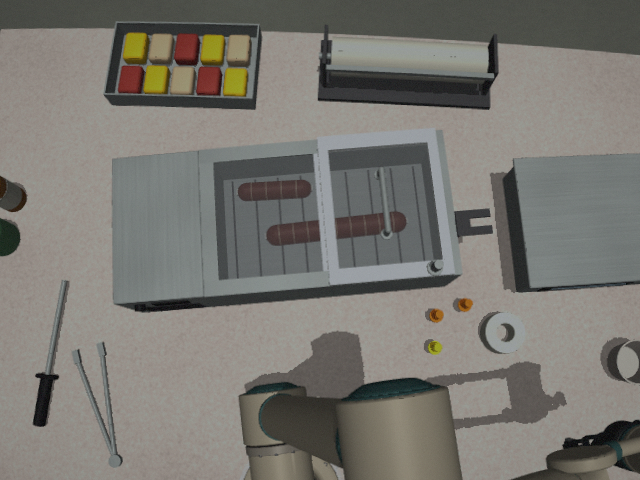

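The scene view shows the case with the cover, handle (335,255), the bare steel pin in the cover (232,272), the notched bracket (258,352). In the top view the pin is at (436,266), handle (385,200), bracket (475,222), salami (337,228).

Possible mix-ups (top view px):
- **Pin:** orange pins at (436,315) and (465,304) and a yellow pin at (434,347) look like the steel pin at (436,266). I choose the steel one.
- **Salami:** the short sausage at (274,190) looks like the long salami at (337,228). I choose the long one.

```bash
python3 - <<'E'
from h import *
import pickle
c=pickle.load(open("top.pkl","rb"))
v,u=np.mgrid[0:480,0:640]; px=np.c_[u.ravel(),v.ravel()]
d=ray(c,px); P=(c["o"]+d*c["depth"].reshape(-1,1)).reshape(480,640,3)
Z=P[...,2]
m=((Z>.185)&(Z<.225)&(v<310)&(u<470)&(u>100)&(v>120)).astype(np.uint8)
m=cv2.morphologyEx(m,cv2.MORPH_CLOSE,np.ones((5,5)));
cs,_=cv2.findContours(m,cv2.RETR_EXTERNAL,cv2.CHAIN_APPROX_NONE)
k=max(cs,key=cv2.contourArea); mm=np.zeros_like(m); cv2.drawContours(mm,[k],-1,1,-1)
mm=cv2.morphologyEx(mm,cv2.MORPH_OPEN,np.ones((41,41)))
XY=onz(c,px[mm.ravel()>0],.203)[:,:2].astype(np.float32)
r=cv2.minAreaRect(XY); b=cv2.boxPoints(r); print(r); print(b)
for n,p in dict(pin=(436,264),box=(580,220),lidframe=(395,143),rim=(265,152),bracket=(466,222),sal=(337,228),sal2=(390,222),short=(274,190),comp=(160,220),handle=(385,205)).items(): print(n,P[p[1],p[0]].round(3))
bx=(Z>.05)&(u>500)&(v>150)&(v<295); Q=P[bx]; print("box",Q.min(0),Q.max(0))
im=c["image"]; save("topcrop",cv2.resize(im[110:310,400:540],(700,1000))[:, :][:600*1000//1000])
s=pickle.load(open("scene.pkl","rb"))
a=cv2.resize(s["image"][240:400,200:300],(375,600)); t=cv2.resize(im[200:300,400:500],(400,400)); t=cv2.copyMakeBorder(t,0,200,0,0,cv2.BORDER_CONSTANT)
save("crop1",np.hstack([a,t]))
E
```

```text
((0.5699576735496521, 0.034900397062301636), (0.3079010546207428, 0.6850342154502869), 7.7413763999938965)
[[ 0.37127253  0.35355848]
 [ 0.46354792 -0.3252325 ]
 [ 0.7686428  -0.2837577 ]
 [ 0.6763674   0.3950333 ]]
pin [ 0.473 -0.256  0.252]
box [ 0.599 -0.58   0.149]
lidframe [ 0.722 -0.179  0.213]
rim [0.696 0.081 0.199]
bracket [ 0.568 -0.324  0.205]
sal [ 0.542 -0.071  0.21 ]
sal2 [ 0.559 -0.174  0.21 ]
short [0.617 0.057 0.196]
comp [0.545 0.279 0.199]
handle [ 0.582 -0.159  0.249]
box [ 0.28259354 -0.75164494  0.05013078] [ 0.75940895 -0.06711681  1.30217658]
```

View pics/crop1.png

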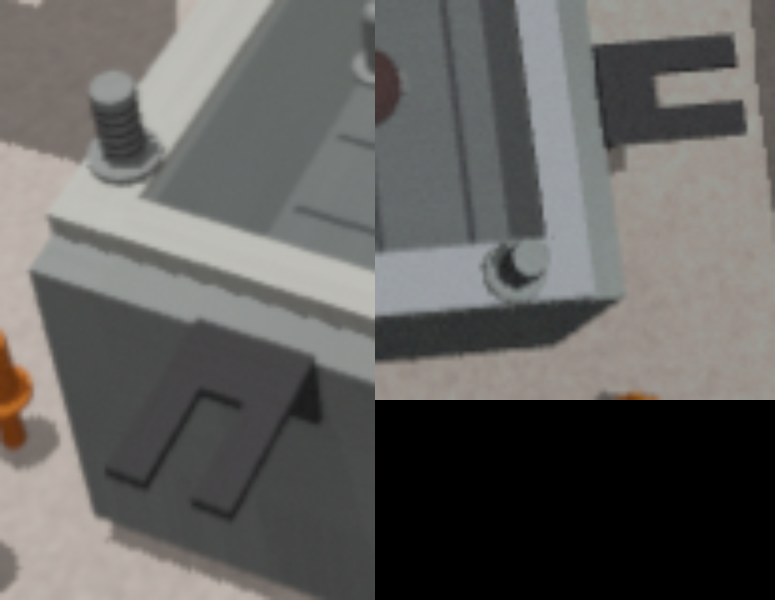

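The crop confirms the choice: a bare steel pin with a collar stands in the cover corner, and the dark notched bracket sits on the case end. Next I work out the case frame and the first approach.

```bash
cat >> h.py <<'E'
from scipy.spatial.transform import Rotation as Rn
import json,os
C=json.load(open("case.json")) if os.path.exists("case.json") else dict(o=[.582,-.054],yaw=7.74)
Rcs=Rn.from_euler("z",C["yaw"],degrees=True).as_matrix(); oc=np.array([*C["o"],0.])
def w(p): return oc+Rcs@np.array(p,float)
def k(P): return (np.atleast_2d(P)-oc)@Rcs
B0=np.array([[1,0,0],[0,-1,0],[0,0,-1.]])
def rot(yaw=0,lean=0): # yaw: tool turned about vertical; lean>0: gripper body leans to case -y
    return Rcs@Rn.from_euler("x",lean,degrees=True).as_matrix()@Rn.from_euler("z",yaw,degrees=True).as_matrix()@B0
def go(p,R=None):
    s=manip.state(); R0=np.array(s["tcp_rot"]); R=R0 if R is None else R
    d=R0.T@(w(p)-s["tool_pos"])*1e3; r=Rn.from_matrix(R0.T@R).as_rotvec(degrees=True)
    print("go",np.array(p).round(4),"->",d.round(1),r.round(1))
def st():
    s=manip.state(); R0=np.array(s["tcp_rot"]); print("t",round(s["t"],2),"case tcp",k(s["tool_pos"])[0].round(4),"toolz case",(R0[:,2]@Rcs).round(3),"F",np.round(s["ft_force"],1),"w",round(s["width"],4))
E
python3 - <<'E'
from h import *
import pickle
c=pickle.load(open("top.pkl","rb"))
print("sal ends",k(onz(c,[(267,236),(407,222)],.106)).round(3),"short",k(onz(c,[(239,191),(311,189)],.105)).round(3))
print("handle depth", k(dep(c,[(385,205),(380,173),(387,233)])).round(3))
print("notch",k(onz(c,[(472,223)],.205)).round(3), "lid cnr",k(onz(c,[(438,130),(460,276)],.2)).round(3))
go((-.135,-.195,.36),rot(0)); st()
E
```

```text
sal ends [[-0.022  0.133  0.106]
 [-0.017 -0.165  0.106]] short [[0.083 0.187 0.105]
 [0.074 0.032 0.105]]
handle depth [[-0.014 -0.104  0.249]
 [ 0.051 -0.102  0.245]
 [-0.066 -0.104  0.238]]
notch [[-0.053 -0.277  0.205]] lid cnr [[ 0.148 -0.236  0.2  ]
 [-0.155 -0.24   0.2  ]]
go [-0.135 -0.195  0.36 ] -> [ 373.7 -179.9 -129.1] [-0.1 -0.   9.6]
t 0.1 case tcp [-0.4735 -0.4346  0.2305] toolz case [-0.     0.002 -1.   ] F [-0.3  0.  -0.2] w 0.085
```

servo_tool(targets=[[20, -10, -60, 0, 0, 2, 1], [70, -35, -115, 0, 0, 5, 1], [127, -62, -129, 0, 0, 8, 1], [180, -88, -129, 0, 0, 9.6, 1], [235, -114, -129, 0, 0, 9.6, 1]])

```text
t: 0.72
tool_pos: [0.3549, -0.3758, 0.36]
tcp_rot: [[0.991, 0.134, 0.0], [0.134, -0.991, 0.001], [0.001, -0.001, -1.0]]
ft_force: [-0.1, -0.8, 0.0]
width: 0.0855
```

servo_tool(targets=[[55, -15, 0, 0, 0, 0, 1], [105, -30, 0, 0, 0, 0, 1], [152, -42, 0, 0, 0, 0, 1], [152, -42, 0, 0, 0, 0, 1]])

```text
t: 1.23
tool_pos: [0.5024, -0.312, 0.3587]
tcp_rot: [[0.99, 0.138, -0.0], [0.138, -0.99, 0.003], [0.0, -0.003, -1.0]]
ft_force: [-0.8, 0.3, 0.5]
width: 0.0855
```

```bash
python3 - <<'E'
from h import *
import pickle
st(); c=cam("wrist"); pickle.dump(c,open("w1.pkl","wb")); save("w1",c["image"])
for p in [(-.135,-.195,.255),(-.05,-.296,.205),(-.15,-.25,.2),(0,-.11,.243)]: print(p,proj(c,w(p)))
go((-.135,-.195,.36),rot(0))
E
```

```text
t 1.23 case tcp [-0.1136 -0.245   0.3587] toolz case [ 0.     0.003 -1.   ] F [-0.8  0.3  0.5] w 0.0855
(-0.135, -0.195, 0.255) [[251.2975088  266.37287423]]
(-0.05, -0.296, 0.205) [[389.78234433 139.08951676]]
(-0.15, -0.25, 0.2) [[328.20235043 258.95596236]]
(0, -0.11, 0.243) [[115.79188864  64.48308738]]
go [-0.135 -0.195  0.36 ] -> [-19.4 -50.7  -0.9] [-0.1  0.1  0.1]
```

View pics/w1.png

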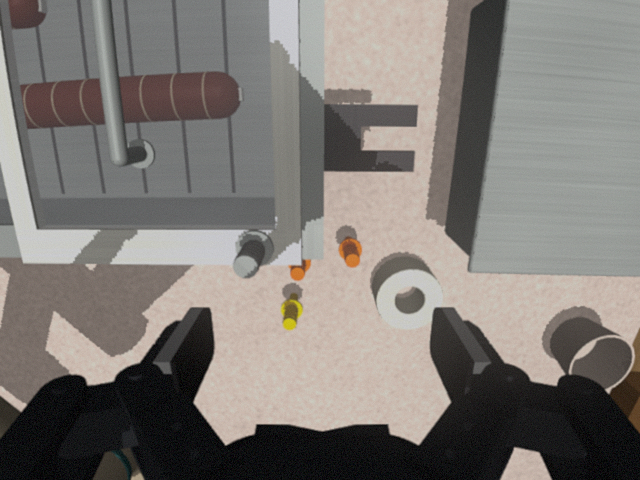

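The wrist view shows the pin top at (247,263), the notch between prongs at rows 126–150, columns 362–415, and the salami's A end at (240,95). The predicted positions are off by about 4 px.

```bash
python3 - <<'E'
from h import *
import pickle
c=pickle.load(open("w1.pkl","rb"))
v,u=np.mgrid[0:480,0:640]; px=np.c_[u.ravel(),v.ravel()]
P=(c["o"]+ray(c,px)*c["depth"].reshape(-1,1)).reshape(480,640,3); K=k(P.reshape(-1,3)).reshape(480,640,3)
m=(K[...,2]>.247)&(K[...,2]<.262)&(abs(K[...,0]+.135)<.03)&(abs(K[...,1]+.195)<.03)
cs,_=cv2.findContours(m.astype(np.uint8),0,2); q=max(cs,key=cv2.contourArea); (x,y),r=cv2.minEnclosingCircle(q)
print("pin top",K[m][:,:].mean(0),m.sum(),(x,y),r,"onz",k(onz(c,[(x,y)],.255)))
b=(abs(K[...,2]-.205)<.004)&(K[...,1]<-.24)&(K[...,1]>-.34)&(abs(K[...,0]+.05)<.05)
for y in(-.29,-.30,-.31):
    s=b&(abs(K[...,1]-y)<.003); xs=np.sort(K[s][:,0]); i=np.argmax(np.diff(xs)); print(y,"plate x",xs[0],xs[-1],"notch",xs[i],xs[i+1],(xs[i]+xs[i+1])/2)
s=b&(abs(K[...,0]+.052)<.004); print("notch closed y",K[s][:,1].min()); 
s=b&(abs(K[...,0]+.033)<.004); print("prong1 end",K[s][:,1].min()); s=b&(abs(K[...,0]+.067)<.004); print("prong2 end",K[s][:,1].min())
e=(abs(K[...,2]-.2)<.004)&(K[...,1]<-.2)
for x in(-.1,0.02):
    s=e&(abs(K[...,0]-x)<.004); print("rim end at",x,K[s][:,1].min())
h=(K[...,2]>.238)&(K[...,2]<.256)&(K[...,1]>-.14)&(K[...,1]<-.07)&(K[...,0]>-.04)
pf=np.polyfit(K[h][:,0],K[h][:,1],1); print("handle slope,y0",pf)
E
```

```text
pin top [-0.13332988 -0.19161386  0.25569469] 570 (246.0771484375, 264.528564453125) 13.858133316040039 onz [[-0.13363595 -0.19138143  0.255     ]]
-0.29 plate x -0.0744026081307412 -0.02437572887175948 notch -0.05824337154134212 -0.040364707243942234 -0.04930403939264218
-0.3 plate x -0.07429704202288286 -0.024206419595418627 notch -0.05811603252589882 -0.04024682096488657 -0.04918142674539269
-0.31 plate x -0.07423696519743862 -0.024798773720653877 notch -0.05806039293947909 -0.0401017554544522 -0.04908107419696564
notch closed y -0.27323036328068456
prong1 end -0.315508814778643
prong2 end -0.3159929033246366
rim end at -0.1 -0.2452788431049298
rim end at 0.02 -0.2445509546635754
handle slope,y0 [ 0.00138902 -0.10751964]
```

```bash
python3 - <<'E'
from h import *
o=w((.001,.0037,0)); json.dump(dict(o=[o[0],o[1]],yaw=7.9),open("case.json","w"))
E
python3 - <<'E'
from h import *
import pickle
c=pickle.load(open("w1.pkl","rb")); print(k(onz(c,[(246.08,264.5)],.255)))
p=k(onz(c,[(246.08,264.5)],.255))[0]
for z in(.30,.222):go((p[0],p[1],z),rot(0))
E
```

```text
[[-0.1351586  -0.19470802  0.255     ]]
go [-0.1352 -0.1947  0.3   ] -> [-17.9 -54.2  59.1] [-0.1  0.1 -0.1]
go [-0.1352 -0.1947  0.222 ] -> [-17.8 -54.  137.1] [-0.1  0.1 -0.1]
```

servo_tool(targets=[[-10, -30, 10, 0, 0, 0, 1], [-18, -54, 35, 0, 0, 0, 1], [-18, -54, 80, 0, 0, 0, 1], [-18, -54, 120, 0, 0, 0, 1], [-18, -54, 136, 0, 0, 0, 1]])

```text
t: 1.9
tool_pos: [0.4728, -0.2615, 0.221]
tcp_rot: [[0.991, 0.135, -0.005], [0.135, -0.991, 0.004], [-0.005, -0.005, -1.0]]
ft_force: [0.8, -0.8, 0.9]
width: 0.0855
```

```bash
python3 - <<'E'
from h import *
st(); go((-.1352,-.1947,.222),rot(0))
E
```

```text
t 1.9 case tcp [-0.1377 -0.1942  0.221 ] toolz case [-0.005  0.005 -1.   ] F [ 0.8 -0.8  0.9] w 0.0855
go [-0.1352 -0.1947  0.222 ] -> [ 2.5  0.5 -1. ] [-0.3  0.3 -0.1]
```

servo_tool(targets=[[2, 0.5, -1, -0.3, 0.3, 0, 1], [2, 0.5, -1, -0.3, 0.3, 0, -1], [2, 0.5, -1, -0.3, 0.3, 0, -1], [2, 0.5, -1, -0.3, 0.3, 0, -1], [2, 0.5, -1, -0.3, 0.3, 0, -1]], newtons=60)

```text
t: 2.52
tool_pos: [0.4751, -0.2618, 0.2228]
tcp_rot: [[0.991, 0.135, 0.001], [0.135, -0.991, -0.001], [0.001, 0.001, -1.0]]
ft_force: [-1.2, 0.2, 1.6]
width: 0.0165
```

servo_tool(targets=[[0, 0, 0, 0, 0, 0, -1], [0, 0, -10, 0, 0, 0, -1], [0, 0, -25, 0, 0, 0, -1], [0, 0, -42, 0, 0, 0, -1], [0, 0, -65, 0, 0, 0, -1]])

```text
t: 3.15
tool_pos: [0.475, -0.2617, 0.289]
tcp_rot: [[0.991, 0.135, 0.001], [0.135, -0.991, -0.001], [0.001, 0.001, -1.0]]
ft_force: [0.9, -0.4, -1.0]
width: 0.0163
```

```bash
python3 - <<'E'
from h import *
st()
c=cam("scene"); print(proj(c,k(manip.state()["tool_pos"])@Rcs.T+oc)); save("s2",c["image"][150:400,150:400].repeat(2,0).repeat(2,1))
E
```

```text
t 3.15 case tcp [-0.1355 -0.1947  0.289 ] toolz case [ 0.001 -0.001 -1.   ] F [ 0.9 -0.4 -1. ] w 0.0163
[[226.01027622 246.19645452]]
```

servo_tool(targets=[[30, 36, -2, 0, 0, 0, -1], [60, 72, -2, 0, 0, 0, -1], [85, 101, -2, 0, 0, 0, -1], [85, 101, -2, 0, 0, 0, -1]])

```text
t: 3.7
tool_pos: [0.576, -0.3532, 0.2944]
tcp_rot: [[0.991, 0.135, 0.007], [0.135, -0.991, -0.005], [0.006, 0.006, -1.0]]
ft_force: [-0.5, -0.5, -2.0]
width: 0.0163
```

```bash
python3 - <<'E'
from h import *
st(); go((-.0508,-.296,.216),rot(0)); c=cam("scene"); t=cam("top")
n=proj(c,w((-.05,-.296,.205)))[0]; print(n)
a=c["image"][int(n[1])-90:int(n[1])+50,int(n[0])-70:int(n[0])+70]
n=proj(t,w((-.05,-.296,.205)))[0]
b=t["image"][int(n[1])-50:int(n[1])+50,int(n[0])-50:int(n[0])+50]
save("park1",np.hstack([cv2.resize(a,(400,400)),cv2.resize(b,(400,400))]))
E
```

```text
t 3.7 case tcp [-0.0481 -0.2992  0.2944] toolz case [ 0.006 -0.006 -1.   ] F [-0.5 -0.5 -2. ] w 0.0163
go [-0.0508 -0.296   0.216 ] -> [-3.2 -3.7 78.3] [ 0.4 -0.3 -0.2]
[252.93260993 356.62890008]
```

View pics/park1.png

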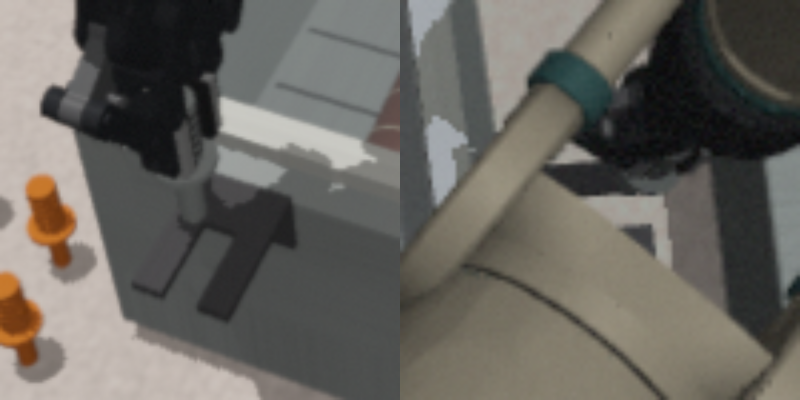

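The pin is held upright with its tip above the notch, at about (190,215) in the left crop. I lower it in stages and watch the force.

servo_tool(targets=[[-3, -3.5, 0, 0.4, -0.3, 0, -1], [-3, -3.5, 15, 0.4, -0.3, 0, -1], [-3, -3.5, 30, 0.4, -0.3, 0, -1], [-3, -3.5, 36, 0.4, -0.3, 0, -1]])

```text
t: 4.3
tool_pos: [0.57, -0.3475, 0.2573]
tcp_rot: [[0.991, 0.135, -0.003], [0.135, -0.991, 0.004], [-0.002, -0.004, -1.0]]
ft_force: [-0.3, -0.6, -0.9]
width: 0.0164
```

```bash
python3 - <<'E'
from h import *
st(); go((-.0508,-.296,.216),rot(0))
E
```

```text
t 4.3 case tcp [-0.0532 -0.2927  0.2573] toolz case [-0.002  0.004 -1.   ] F [-0.3 -0.6 -0.9] w 0.0164
go [-0.0508 -0.296   0.216 ] -> [ 2.5  3.4 41.3] [-0.2  0.1 -0.1]
```

servo_tool(targets=[[2, 3, -1, -0.2, 0, 0, -1], [2, 3, -1, -0.2, 0, 0, -1], [2, 3, 0, -0.2, 0, 0, -1]])

```text
t: 4.68
tool_pos: [0.5727, -0.3504, 0.2578]
tcp_rot: [[0.991, 0.135, -0.001], [0.135, -0.991, -0.0], [-0.001, -0.0, -1.0]]
ft_force: [0.4, -0.0, -1.4]
width: 0.0164
```

```bash
python3 - <<'E'
from h import *
st(); go((-.0508,-.296,.2155),rot(0))
E
```

```text
t 4.67 case tcp [-0.051  -0.296   0.2578] toolz case [-0.001  0.    -1.   ] F [ 0.4 -0.  -1.4] w 0.0164
go [-0.0508 -0.296   0.2155] -> [ 0.2 -0.  42.3] [-0.   0.1 -0.1]
```

servo_tool(targets=[[0, 0, 10, 0, 0, 0, -1], [0, 0, 20, 0, 0, 0, -1], [0, 0, 30, 0, 0, 0, -1], [0, 0, 38, 0, 0, 0, -1], [0, 0, 41, 0, 0, 0, -1]])

```text
t: 5.3
tool_pos: [0.5724, -0.3502, 0.2158]
tcp_rot: [[0.991, 0.135, -0.003], [0.135, -0.991, 0.001], [-0.002, -0.001, -1.0]]
ft_force: [0.5, -0.0, -1.4]
width: 0.0166
```

```bash
python3 - <<'E'
from h import *
st(); c=cam("scene")
n=proj(c,w((-.05,-.296,.205)))[0]
a=c["image"][int(n[1])-90:int(n[1])+50,int(n[0])-70:int(n[0])+70]
save("park2",cv2.resize(a,(500,500)))
E
```

```text
t 5.3 case tcp [-0.0513 -0.2958  0.2158] toolz case [-0.002  0.001 -1.   ] F [ 0.5 -0.  -1.4] w 0.0166
```

View pics/park2.png

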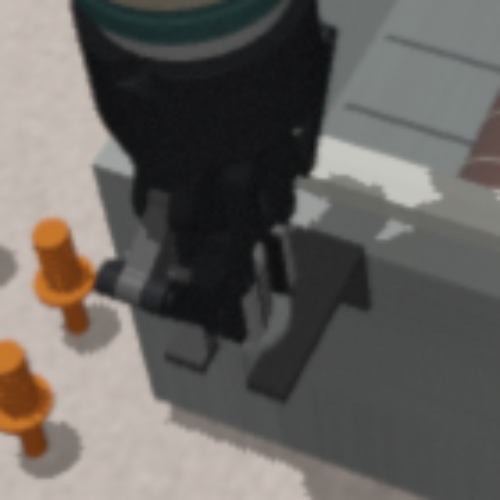

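Collar is at plate level, shank is in the notch, no contact force. I release gently and retreat.

servo_tool(targets=[[0, 0, 1.5, 0, 0, 0, -1], [0, 0, 1.5, 0, 0, 0, -0.2], [0, 0, 0, 0, 0, 0, -0.2], [0, 0, 0, 0, 0, 0, 0], [0, 0, -5, 0, 0, 0, 0]])

```text
t: 5.98
tool_pos: [0.5723, -0.3501, 0.2208]
tcp_rot: [[0.991, 0.135, -0.003], [0.135, -0.991, 0.001], [-0.003, -0.001, -1.0]]
ft_force: [1.0, -1.0, 0.6]
width: 0.0427
```

servo_tool(targets=[[0, 0, -20, 0, 0, 0, 0], [0, 0, -50, 0, 0, 0, 0], [0, 0, -85, 0, 0, 0, 0], [20, -40, -95, 0, 0, 0, 0.2], [40, -95, -95, 0, 0, 0, 0.2]])

```text
t: 6.6
tool_pos: [0.6002, -0.2513, 0.3174]
tcp_rot: [[0.991, 0.133, 0.0], [0.133, -0.991, -0.001], [0.0, 0.001, -1.0]]
ft_force: [0.4, 0.3, -0.3]
width: 0.0513
```

```bash
python3 - <<'E'
from h import *
st(); c=cam("scene"); x=cam("wrist")
n=proj(c,w((-.05,-.296,.205)))[0]
a=c["image"][int(n[1])-90:int(n[1])+50,int(n[0])-70:int(n[0])+70]
save("park3",np.hstack([cv2.resize(a,(320,320)),cv2.resize(x["image"],(427,320))]))
go((0,-.108,.26),rot(0)); go((0,-.108,.226),rot(0))
E
```

```text
t 6.6 case tcp [-0.0101 -0.2016  0.3174] toolz case [ 0.    -0.001 -1.   ] F [ 0.4  0.3 -0.3] w 0.0513
go [ 0.    -0.108  0.26 ] -> [  9.3 -87.2  57.6] [-0.2  0.   0.2]
go [ 0.    -0.108  0.226] -> [  9.3 -87.1  91.6] [-0.2  0.   0.2]
```

View pics/park3.png

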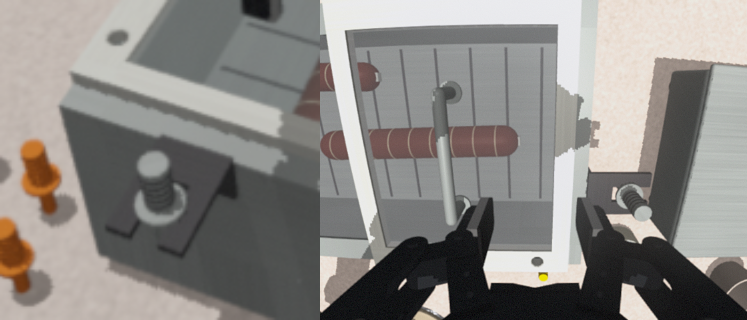

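The pin hangs in the notch with its collar on the plate, and the bore is empty. Now the handle.

servo_tool(targets=[[4, -45, 10, 0, 0, 0, 0.2], [9, -89, 35, 0, 0, 0, 0.2], [9, -90, 60, 0, 0, 0, 0.2], [9, -90, 86, 0, 0, 0, 0.2], [9, -90, 91, 0, 0, 0, 0.2]])

```text
t: 7.32
tool_pos: [0.5956, -0.1542, 0.2251]
tcp_rot: [[0.99, 0.141, -0.004], [0.141, -0.99, 0.005], [-0.003, -0.005, -1.0]]
ft_force: [0.4, -0.3, 0.4]
width: 0.0514
```

```bash
python3 - <<'E'
from h import *
st(); go((0,-.111,.225),rot(0))
E
```

```text
t 7.33 case tcp [-0.0013 -0.1048  0.2251] toolz case [-0.003  0.005 -1.   ] F [ 0.4 -0.3  0.4] w 0.0514
go [ 0.    -0.111  0.225] -> [1.3 6.2 0.1] [-0.3  0.2  0.2]
```

servo_tool(targets=[[1, 5, 0, -0.3, 0.2, 0, 0.2], [1, 5, 0, -0.3, 0.2, 0, -0.5], [1, 5, 0, -0.3, 0.2, 0, -1], [1, 5, 0, -0.3, 0.2, 0, -1], [1, 5, 0, -0.3, 0.2, 0, -1]], newtons=40)

```text
t: 7.95
tool_pos: [0.5976, -0.1585, 0.2261]
tcp_rot: [[0.99, 0.141, 0.002], [0.141, -0.99, 0.001], [0.002, -0.001, -1.0]]
ft_force: [-0.4, 2.9, 6.0]
width: 0.0103
```

```bash
python3 - <<'E'
from h import *
st(); s=k(manip.state()["tool_pos"])[0]; go((s[0],s[1]+.231,.225),rot(0))
E
```

```text
t 7.95 case tcp [ 1.000e-04 -1.094e-01  2.261e-01] toolz case [ 0.002  0.001 -1.   ] F [-0.4  2.9  6. ] w 0.0103
go [1.000e-04 1.216e-01 2.250e-01] -> [   0.8 -231.     1.3] [-0.  -0.1  0.2]
```

servo_tool(targets=[[0, -15, 0, 0, 0, 0, -1], [0, -45, 0, 0, 0, 0, -1], [0, -85, 0, 0, 0, 0, -1], [0, -125, 0, 0, 0, 0, -1], [0, -160, 0, 0, 0, 0, -1]])

```text
t: 8.57
tool_pos: [0.5758, 0.0002, 0.2262]
tcp_rot: [[0.99, 0.141, 0.004], [0.141, -0.99, -0.002], [0.004, 0.002, -1.0]]
ft_force: [3.7, -3.8, -1.3]
width: 0.0102
```

```bash
python3 - <<'E'
from h import *
st(); go((0.0001,.1216,.226),rot(0))
E
```

```text
t 8.57 case tcp [0.0003 0.0509 0.2262] toolz case [ 0.004 -0.002 -1.   ] F [ 3.7 -3.8 -1.3] w 0.0102
go [1.000e-04 1.216e-01 2.260e-01] -> [  0.1 -70.7  -0. ] [ 0.1 -0.2  0.2]
```

servo_tool(targets=[[0, -30, 0, 0, 0, 0, -1], [0, -55, 0, 0, 0, 0, -1], [0, -70, 0, 0, 0, 0, -1], [0, -74, 0, 0, 0, 0, -1], [0, -74, 0, 0, 0, 0, -1]])

```text
t: 9.2
tool_pos: [0.5664, 0.0693, 0.2262]
tcp_rot: [[0.99, 0.142, 0.007], [0.142, -0.99, -0.011], [0.005, 0.012, -1.0]]
ft_force: [2.8, -10.3, 1.0]
width: 0.0104
```

```bash
python3 - <<'E'
from h import *
st()
E
```

```text
t 9.2 case tcp [0.0005 0.1205 0.2262] toolz case [ 0.005 -0.012 -1.   ] F [  2.8 -10.3   1. ] w 0.0104
```

The cover is at its stop (230 mm travelled, reaction 10 N). I release it, rise and look into the well.

servo_tool(targets=[[0, -71, 0, 0, 0, 0, -1], [0, 0, 0, 0, 0, 0, 0.2], [0, 0, 0, 0, 0, 0, 0.2], [0, 0, -10, 0, 0, 0, 0.2], [0, 0, -40, 0, 0, 0, 0.2]])

```text
t: 9.82
tool_pos: [0.5648, 0.0711, 0.2654]
tcp_rot: [[0.99, 0.141, 0.002], [0.141, -0.99, -0.008], [0.001, 0.009, -1.0]]
ft_force: [0.4, -0.1, -0.2]
width: 0.0512
```

```bash
python3 - <<'E'
from h import *
st(); print(np.round(manip.state()["q"],2)); go((-.02,-.10,.36),rot(90)); go((-.02,-.10,.36),rot(-90))
E
```

```text
t 9.82 case tcp [-0.0008  0.1226  0.2654] toolz case [ 0.001 -0.009 -1.   ] F [ 0.4 -0.1 -0.2] w 0.0512
[ 0.01  0.25  1.46 -0.01  1.43  1.44]
go [-0.02 -0.1   0.36] -> [-19.9 223.3 -92.7] [  0.4   0.3 -89.8]
go [-0.02 -0.1   0.36] -> [-19.9 223.3 -92.7] [ 0.3 -0.4 90.2]
```

servo_tool(targets=[[0, 0, -50, 0, 0, -5, 0.5], [-4, 30, -92, 0, 0, -15, 1], [-8, 70, -92, 0, 0, -25, 1], [-12, 110, -92, 0, 0, -35, 1], [-16, 150, -92, 0, 0, -45, 1]])

```text
t: 10.45
tool_pos: [0.5701, -0.0781, 0.3597]
tcp_rot: [[0.594, 0.804, 0.004], [0.804, -0.594, -0.006], [-0.003, 0.007, -1.0]]
ft_force: [0.1, 0.3, -1.0]
width: 0.0853
```

```bash
python3 - <<'E'
from h import *
st(); print(np.round(manip.state()["q"],2)); go((-.02,-.12,.36),rot(90))
import pickle; print(pickle.load(open("w1.pkl","rb"))["hand_eye"])
E
```

```text
t 10.45 case tcp [-0.0161 -0.026   0.3597] toolz case [ 0.003 -0.007 -1.   ] F [ 0.1  0.3 -1. ] w 0.0853
[-0.25  0.23  1.26 -0.    1.65  0.38]
go [-0.02 -0.12  0.36] -> [-69.9  63.    0.4] [  0.3   0.3 -44.4]
[[ 1.34251478e-03 -9.52356451e-01 -3.04984244e-01  7.89780966e-02]
 [ 9.99998917e-01  1.46238455e-03 -1.64592226e-04 -1.99892516e-04]
 [ 6.02754714e-04 -3.04983692e-01  9.52357383e-01 -1.43897594e-01]
 [ 0.00000000e+00  0.00000000e+00  0.00000000e+00  1.00000000e+00]]
```

servo_tool(targets=[[-15, 15, 0, 0, 0, -10, 1], [-30, 30, 0, 0, 0, -20, 1], [-48, 45, 0, 0, 0, -30, 1], [-64, 59, 0, 0, 0, -39, 1], [-70, 63, 0, 0, 0, -44, 1]])

```text
t: 11.08
tool_pos: [0.5796, -0.1714, 0.3608]
tcp_rot: [[-0.134, 0.991, 0.005], [0.991, 0.134, -0.004], [-0.005, 0.005, -1.0]]
ft_force: [-0.2, 1.0, -0.6]
width: 0.0857
```

```bash
python3 - <<'E'
from h import *
st(); c=cam("wrist"); save("w3",c["image"])
v,u=np.mgrid[0:480,0:640]; px=np.c_[u.ravel(),v.ravel()]
K=k(c["o"]+ray(c,px)*c["depth"].reshape(-1,1)).reshape(480,640,3)
hsv=cv2.cvtColor(c["image"],cv2.COLOR_RGB2HSV)
m=(K[...,2]>.09)&(K[...,2]<.14)&(K[...,1]<-.01)&(K[...,1]>-.215)&(abs(K[...,0])<.11)
print(m.sum())
for y in np.arange(-.17,-.01,.02):
    s=m&(abs(K[...,1]-y)<.004); 
    if s.sum()>5: Q=K[s]; print(round(y,2),Q[:,0].min().round(4),Q[:,0].max().round(4),"top",np.percentile(Q[:,2],98).round(4))
print("A end y",K[m][:,1].min())
# lid edge
e=(abs(K[...,2]-.213)<.003); print("lid edge y",np.percentile(K[e][:,1],2) if e.sum() else None)
E
```

```text
t 11.07 case tcp [-0.0195 -0.1196  0.3608] toolz case [ 0.005 -0.005 -1.   ] F [-0.2  1.  -0.6] w 0.0857
6657
-0.17 -0.0193 -0.0084 top 0.1148
-0.15 -0.0575 0.0074 top 0.1317
-0.13 -0.036 0.0071 top 0.1319
-0.11 -0.038 0.0069 top 0.1322
-0.09 -0.0375 0.0067 top 0.132
-0.07 -0.0382 0.0052 top 0.1323
-0.05 -0.0389 0.0059 top 0.1324
-0.03 -0.0396 0.0047 top 0.1322
A end y -0.16877076545553868
lid edge y -0.0010370874357409957
```

View pics/w3.png

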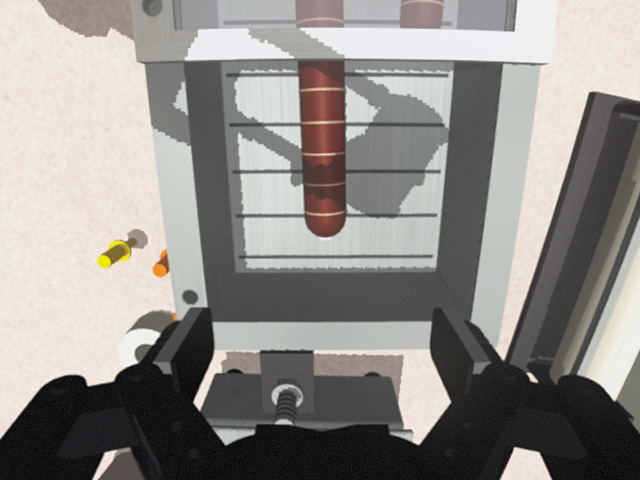

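Wrist view: the cover is open (edge at y≈0), the pin is still parked (287,400), and the salami's A end is at (325,235). The salami lies at case x≈-17 mm, turned about 1.7°, with tip A at y≈-170.

```bash
python3 - <<'E'
from h import *
R=rot(91.5,15); go((-.0167,-.055,.20),R); go((-.0167,-.055,.095),R)
E
```

```text
go [-0.0167 -0.055   0.2   ] -> [ 66.1   2.2 160.5] [ 0.1 15.3 -1.6]
go [-0.0167 -0.055   0.095 ] -> [ 66.7   1.7 265.5] [ 0.1 15.3 -1.6]
```

servo_tool(targets=[[25, 1, 20, 0, 6, -1, 1], [55, 2, 60, 0, 13, -1.6, 1], [66, 2, 110, 0, 15.3, -1.6, 1], [66, 2, 150, 0, 15.3, -1.6, 1], [66, 2, 165, 0, 15.3, -1.6, 1]])

```text
t: 11.75
tool_pos: [0.5725, -0.1053, 0.1938]
tcp_rot: [[-0.158, 0.987, -0.038], [0.952, 0.162, 0.259], [0.261, 0.005, -0.965]]
ft_force: [0.3, 0.2, 0.9]
width: 0.0851
```

```bash
python3 - <<'E'
from h import *
st(); R=rot(91.5,15); go((-.0167,-.055,.095),R); print(np.round(manip.state()["q"],2))
E
```

```text
t 11.75 case tcp [-0.0175 -0.0532  0.1938] toolz case [-0.002  0.261 -0.965] F [0.3 0.2 0.9] w 0.0851
go [-0.0167 -0.055   0.095 ] -> [-27.5   0.2  94.9] [-0.1 -0.2 -0. ]
[-0.44  0.37  1.49  0.22  1.43 -0.65]
```

servo_tool(targets=[[-8, 0, 25, 0, 0, 0, 1], [-16, 0, 55, 0, 0, 0, 1], [-23, 0, 80, 0, 0, 0, 1], [-27, 0, 93, 0, 0, 0, 1], [-27, 0, 93, 0, 0, 0, 1]])

```text
t: 12.38
tool_pos: [0.5737, -0.1066, 0.0972]
tcp_rot: [[-0.158, 0.987, -0.038], [0.952, 0.162, 0.259], [0.262, 0.005, -0.965]]
ft_force: [-0.6, 0.6, -0.0]
width: 0.0854
```

```bash
python3 - <<'E'
from h import *
st(); R=rot(91.5,15); go((-.0167,-.055,.095),R)
E
```

```text
t 12.38 case tcp [-0.0165 -0.0547  0.0972] toolz case [-0.002  0.262 -0.965] F [-0.6  0.6 -0. ] w 0.0854
go [-0.0167 -0.055   0.095 ] -> [-0.9 -0.2  2.1] [-0.1 -0.2 -0. ]
```

Good. I close on the salami.

servo_tool(targets=[[0, 0, 1, 0, 0, 0, -1], [0, 0, 1, 0, 0, 0, -1], [0, 0, 1, 0, 0, 0, -1], [0, 0, 1, 0, 0, 0, -1], [0, 0, 1, 0, 0, 0, -1]], newtons=110)

```text
t: 13.0
tool_pos: [0.574, -0.1069, 0.0979]
tcp_rot: [[-0.159, 0.987, -0.036], [0.952, 0.163, 0.258], [0.261, 0.007, -0.965]]
ft_force: [-1.2, -0.9, 5.5]
width: 0.0416
```

```bash
python3 - <<'E'
from h import *
st()
E
```

```text
t 13.0 case tcp [-0.0162 -0.055   0.0979] toolz case [-0.     0.261 -0.965] F [-1.2 -0.9  5.5] w 0.0416
```

```bash
cat >> h.py <<'E'
G0=dict(tcp=np.array([-.0162,-.055,.0979]),M=np.array([-.0167,-.06,.108]))
def wp(y,z,th,x=-.0167,dlean=0):
    q=Rn.from_euler("x",-th,degrees=True).as_matrix(); p=np.array([x,y,z])+q@(G0["tcp"]-G0["M"])
    go(p,rot(91.5,15-th))
    u=np.array([-np.cos(np.radians(th)),np.sin(np.radians(th))]); M=np.array([y,z]); B=M-.19*u; A=M+.11*u
    h=lambda yy: z+(y-yy)*np.tan(np.radians(th)); o=.0225/np.cos(np.radians(th))
    print("   A",A.round(3),"B",B.round(3),"top@0 (<.188)",(h(0)+o).round(3),"bot@-.22",(h(-.22)-o).round(3),"Bcap z",(B+.0225*u)[1].round(3))
E
python3 - <<'E'
from h import *
for a in [(-.06,.118,0),(-.08,.12,0),(-.10,.124,2),(-.10,.146,9),(-.10,.168,16)]: wp(*a)
E
```

```text
go [-0.0162 -0.055   0.1079] -> [ 2.6  0.1 -9.6] [-0.  -0.1  0. ]
   A [-0.17   0.118] B [0.13  0.118] top@0 (<.188) 0.14 bot@-.22 0.096 Bcap z 0.118
go [-0.0162 -0.075   0.1099] -> [-16.2  -0.4 -16.8] [-0.  -0.1  0. ]
   A [-0.19  0.12] B [0.11 0.12] top@0 (<.188) 0.142 bot@-.22 0.098 Bcap z 0.12
go [-0.0162 -0.0954  0.1137] -> [-34.9  -0.9 -25.8] [ 0.  -2.1  0. ]
   A [-0.21   0.128] B [0.09  0.117] top@0 (<.188) 0.143 bot@-.22 0.106 Bcap z 0.118
go [-0.0162 -0.0966  0.1352] -> [-30.5  -0.8 -46.9] [ 0.2 -9.1  0. ]
   A [-0.209  0.163] B [0.088 0.116] top@0 (<.188) 0.153 bot@-.22 0.142 Bcap z 0.12
go [-0.0162 -0.098   0.1569] -> [-26.2  -0.7 -68.1] [  0.4 -16.1   0. ]
   A [-0.206  0.198] B [0.083 0.116] top@0 (<.188) 0.163 bot@-.22 0.179 Bcap z 0.122
```

servo_tool(targets=[[2.5, 0, -10, 0, 0, 0, -1], [-8, 0, -14, 0, 0, 0, -1], [-19, 0, -18, 0, 0, 0, -1], [-31, -0.5, -25, 0, -2, 0, -1], [-31, -0.5, -25, 0, -2, 0, -1]])

```text
t: 13.62
tool_pos: [0.5797, -0.1438, 0.1142]
tcp_rot: [[-0.159, 0.987, -0.029], [0.961, 0.162, 0.224], [0.226, 0.007, -0.974]]
ft_force: [-0.4, 0.3, -4.9]
width: 0.0421
```

```bash
python3 - <<'E'
from h import *
st()
for a in [(-.096,.140,7),(-.096,.160,13),(-.096,.178,19),(-.097,.192,25),(-.098,.200,29)]: wp(*a)
c=cam("wrist"); save("w4",c["image"])
v,u=np.mgrid[0:480,0:640]; px=np.c_[u.ravel(),v.ravel()]
K=k(c["o"]+ray(c,px)*c["depth"].reshape(-1,1)).reshape(480,640,3)
hs=cv2.cvtColor(c["image"],cv2.COLOR_RGB2HSV)
m=((hs[...,0]<10)|(hs[...,0]>170))&(hs[...,1]>90)&(K[...,2]>.09)&(K[...,2]<.2)&(K[...,1]>-.225)&(K[...,1]<-.005)&(abs(K[...,0]+.017)<.03)
Q=K[m]; print(len(Q),Q[:,1].min())
for y in np.arange(-.2,0,.02):
    s=Q[abs(Q[:,1]-y)<.005]
    if len(s)>5: print(round(y,2),np.median(s[:,0]).round(4),np.percentile(s[:,2],95).round(4))
E
```

```text
t 13.62 case tcp [-0.0156 -0.0924  0.1142] toolz case [ 0.002  0.226 -0.974] F [-0.4  0.3 -4.9] w 0.0421
go [-0.0162 -0.0923  0.1294] -> [  3.5  -0.5 -14.7] [ 0.2 -5.  -0. ]
   A [-0.205  0.153] B [0.093 0.117] top@0 (<.188) 0.151 bot@-.22 0.133 Bcap z 0.12
go [-0.0162 -0.0934  0.149 ] -> [  6.9  -0.4 -34.1] [  0.4 -11.   -0. ]
   A [-0.203  0.185] B [0.089 0.117] top@0 (<.188) 0.161 bot@-.22 0.166 Bcap z 0.122
go [-0.0162 -0.0946  0.1668] -> [  9.8  -0.2 -51.7] [  0.5 -17.   -0. ]
   A [-0.2    0.214] B [0.084 0.116] top@0 (<.188) 0.169 bot@-.22 0.197 Bcap z 0.123
go [-0.0162 -0.0967  0.1807] -> [ 10.8  -0.2 -65.8] [  0.7 -23.   -0. ]
   A [-0.197  0.238] B [0.075 0.112] top@0 (<.188) 0.172 bot@-.22 0.225 Bcap z 0.121
go [-0.0162 -0.0985  0.1887] -> [ 10.8  -0.2 -74. ] [  0.8 -27.   -0. ]
   A [-0.194  0.253] B [0.068 0.108] top@0 (<.188) 0.171 bot@-.22 0.242 Bcap z 0.119
35744 -0.13076989331805253
-0.12 -0.0143 0.1492
-0.1 -0.0146 0.1484
-0.08 -0.0152 0.1474
-0.06 -0.015 0.1464
-0.04 -0.016 0.1455
-0.02 -0.017 0.1447
```

The salami's full weight is carried (4.9 N) and it hasn't slipped: it tilts 2.6° as commanded. I tilt it on.

servo_tool(targets=[[3.5, -0.5, -13, 0, -5, 0, -1], [7, -0.5, -31, 0, -11, 0, -1], [10, 0, -48, 0, -17, 0, -1], [11, 0, -62, 0, -23, 0, -1], [11, 0, -71, 0, -27, 0, -1]])

```text
t: 14.3
tool_pos: [0.5789, -0.1468, 0.1862]
tcp_rot: [[-0.156, 0.987, 0.045], [0.958, 0.163, -0.236], [-0.24, 0.007, -0.971]]
ft_force: [0.4, -0.1, -5.0]
width: 0.0418
```

```bash
cat > chk.py <<'E'
from h import *
st()
c=cam("wrist"); save("w5",c["image"])
v,u=np.mgrid[0:480,0:640]; px=np.c_[u.ravel(),v.ravel()]
K=k(c["o"]+ray(c,px)*c["depth"].reshape(-1,1)).reshape(480,640,3)
hs=cv2.cvtColor(c["image"],cv2.COLOR_RGB2HSV)
T=manip.state(); t=k(T["tool_pos"])[0]
m=((hs[...,0]<10)|(hs[...,0]>170))&(hs[...,1]>90)&(abs(K[...,0]-t[0])<.012)&(abs(K[...,1]-t[1])<.15)&(abs(K[...,2]-t[2])<.12)
Q=K[m]
for y in np.arange(-.2,.2,.02):
    s=Q[abs(Q[:,1]-t[1]-y)<.005]
    if len(s)>5: print("y",(t[1]+y).round(3),np.median(s[:,0]).round(4),"top z",np.percentile(s[:,2],90).round(4))
E
python3 chk.py; python3 - <<'E'
from h import *
for a in [(-.098,.198,29),(-.125,.213,29),(-.150,.227,29),(-.175,.241,29),(-.2,.255,29)]: wp(*a)
E
```

```text
t 14.3 case tcp [-0.0168 -0.0952  0.1862] toolz case [ 0.012 -0.24  -0.971] F [ 0.4 -0.1 -5. ] w 0.0418
y -0.114 -0.0241 top z 0.2314
y -0.094 -0.017 top z 0.2245
y -0.074 -0.0167 top z 0.2142
y -0.054 -0.0167 top z 0.2027
y -0.034 -0.0167 top z 0.1914
y -0.014 -0.0135 top z 0.1803
go [-0.0162 -0.0985  0.1867] -> [-4.2  0.3  1.1] [ 0.8 -0.  -0.1]
   A [-0.194  0.251] B [0.068 0.106] top@0 (<.188) 0.169 bot@-.22 0.24 Bcap z 0.117
go [-0.0162 -0.1255  0.2017] -> [-34.   -0.3  -7. ] [ 0.8 -0.  -0.1]
   A [-0.221  0.266] B [0.041 0.121] top@0 (<.188) 0.169 bot@-.22 0.24 Bcap z 0.132
go [-0.0162 -0.1505  0.2157] -> [-61.6  -0.9 -14.5] [ 0.8 -0.  -0.1]
   A [-0.246  0.28 ] B [0.016 0.135] top@0 (<.188) 0.17 bot@-.22 0.24 Bcap z 0.146
go [-0.0162 -0.1755  0.2297] -> [-89.2  -1.4 -22.1] [ 0.8 -0.  -0.1]
   A [-0.271  0.294] B [-0.009  0.149] top@0 (<.188) 0.17 bot@-.22 0.24 Bcap z 0.16
go [-0.0162 -0.2005  0.2437] -> [-116.9   -2.   -29.7] [ 0.8 -0.  -0.1]
   A [-0.296  0.308] B [-0.034  0.163] top@0 (<.188) 0.17 bot@-.22 0.24 Bcap z 0.174
```

servo_tool(targets=[[-15, 0, -1, 0.4, 0, 0, -1], [-37, 0, -3, 0.8, 0, 0, -1], [-62, -1, -9, 0.8, 0, 0, -1], [-89, -1.5, -16, 0.8, 0, 0, -1], [-117, -2, -24, 0.8, 0, 0, -1]])

```text
t: 14.98
tool_pos: [0.5942, -0.2558, 0.2384]
tcp_rot: [[-0.155, 0.987, 0.031], [0.958, 0.158, -0.238], [-0.24, -0.007, -0.971]]
ft_force: [-0.6, -0.6, -4.2]
width: 0.042
```

```bash
python3 chk.py; python3 - <<'E'
from h import *
for a in [(-.215,.26,29),(-.215,.33,29),(-.2,.48,25)]: wp(*a)
E
```

```text
t 14.97 case tcp [-0.0167 -0.2052  0.2384] toolz case [-0.002 -0.24  -0.971] F [-0.6 -0.6 -4.2] w 0.042
y -0.21 -0.0155 top z 0.2809
y -0.19 -0.0158 top z 0.2694
y -0.17 -0.0158 top z 0.2582
y -0.15 -0.0158 top z 0.2468
y -0.13 -0.0159 top z 0.2357
y -0.11 -0.0162 top z 0.2243
y -0.09 -0.0174 top z 0.3593
go [-0.0162 -0.2155  0.2487] -> [-7.1 -0.6 -5.9] [ 0.1  0.3 -0.4]
   A [-0.311  0.313] B [-0.049  0.168] top@0 (<.188) 0.167 bot@-.22 0.237 Bcap z 0.179
go [-0.0162 -0.2155  0.3187] -> [-24.4  -0.8 -73.7] [ 0.1  0.3 -0.4]
   A [-0.311  0.383] B [-0.049  0.238] top@0 (<.188) 0.237 bot@-.22 0.307 Bcap z 0.249
go [-0.0162 -0.1997  0.4687] -> [ -46.3   -1.1 -222.9] [-0.   4.3 -0.3]
   A [-0.3    0.526] B [-0.028  0.4  ] top@0 (<.188) 0.412 bot@-.22 0.465 Bcap z 0.409
```

B tip is now clear of the glass edge (y≈-36 mm). I raise it.

servo_tool(targets=[[-12, 0, -8, 0, 0, 0, -1], [-18, -1, -40, 0, 0, 0, -1], [-27, -1, -80, 0, 0, 0, -1], [-36, -1, -125, 0, 0, 0, -1], [-44, -1, -170, 0, 1, 0, -1]])

```text
t: 15.65
tool_pos: [0.5951, -0.2621, 0.4186]
tcp_rot: [[-0.153, 0.988, 0.032], [0.961, 0.157, -0.228], [-0.23, -0.004, -0.973]]
ft_force: [1.0, -0.4, -4.3]
width: 0.0415
```

```bash
python3 chk.py; python3 - <<'E'
from h import *
print(np.round(manip.state()["q"],2))
for a in [(-.20,.48,25),(-.15,.52,20)]: wp(*a)
E
```

```text
t 15.65 case tcp [-0.0166 -0.2116  0.4186] toolz case [ 0.001 -0.23  -0.973] F [ 1.  -0.4 -4.3] w 0.0415
y -0.213 -0.0151 top z 0.4588
y -0.193 -0.0151 top z 0.4479
y -0.173 -0.015 top z 0.4368
y -0.153 -0.0153 top z 0.4257
y -0.133 -0.0152 top z 0.4141
y -0.113 -0.0153 top z 0.4039
y -0.093 -0.0122 top z 0.394
[-0.41  0.29  1.04 -0.2   1.67 -0.6 ]
go [-0.0162 -0.1997  0.4687] -> [  2.9  -0.6 -44.2] [ 0.6  3.8 -0.5]
   A [-0.3    0.526] B [-0.028  0.4  ] top@0 (<.188) 0.412 bot@-.22 0.465 Bcap z 0.409
go [-0.0162 -0.1488  0.5088] -> [ 42.9   0.6 -95.2] [ 0.5  8.8 -0.5]
   A [-0.253  0.558] B [0.029 0.455] top@0 (<.188) 0.489 bot@-.22 0.522 Bcap z 0.463
```

servo_tool(targets=[[9, 0, -20, 0, 2, 0, -1], [20, 0, -45, 0, 4, 0, -1], [32, 0, -70, 0, 6.5, 0, -1], [43, 0.5, -95, 0.5, 8.5, 0, -1], [43, 0.5, -95, 0.5, 8.5, 0, -1]])

```text
t: 16.32
tool_pos: [0.5873, -0.2009, 0.5103]
tcp_rot: [[-0.153, 0.988, 0.016], [0.984, 0.154, -0.093], [-0.094, 0.002, -0.996]]
ft_force: [-0.0, -0.1, -4.0]
width: 0.0418
```

servo_tool(targets=[[0, 0, 0, 0, 0, 0, -1], [0, 0, 0, 0, 0, 0, -1], [0, 0, 0, 0, 0, 0, -1], [0, 0, 0, 0, 0, 0, -1]])

```text
t: 16.82
tool_pos: [0.5872, -0.201, 0.51]
tcp_rot: [[-0.153, 0.988, 0.016], [0.984, 0.154, -0.093], [-0.094, 0.001, -0.996]]
ft_force: [0.8, 0.7, -4.2]
width: 0.0418
```

```bash
python3 chk.py; python3 - <<'E'
from h import *
s=manip.state(); print(np.round(s["joint_velocities"],3))
a=cam("scene")["image"]; t=cam("top"); 
save("fin",np.hstack([cv2.resize(a,(400,300)),cv2.resize(t["image"],(400,300))]))
E
```

```text
t 16.82 case tcp [-0.0161 -0.15    0.51  ] toolz case [ 0.003 -0.094 -0.996] F [ 0.8  0.7 -4.2] w 0.0418
y -0.17 -0.0165 top z 0.5527
y -0.15 -0.0158 top z 0.5465
y -0.13 -0.0161 top z 0.5396
y -0.11 -0.0161 top z 0.5312
y -0.09 -0.0161 top z 0.5235
y -0.07 -0.0161 top z 0.5154
y -0.05 -0.0161 top z 0.5084
y -0.03 -0.0148 top z 0.5013
[ 0.     0.001 -0.005  0.     0.001 -0.001]
```

View pics/fin.png

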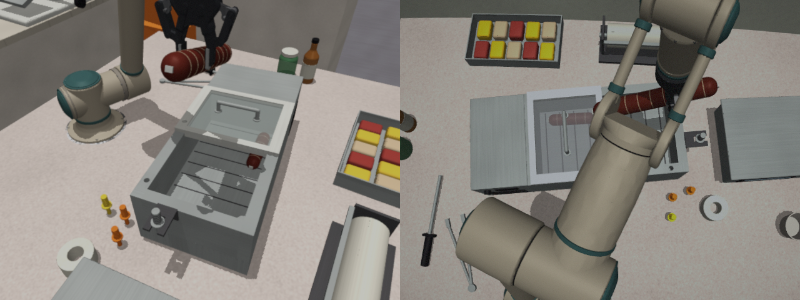

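The final view shows the salami held high above the case, the cover open, the pin in the bracket at (157,212) in the left half, and the short sausage still in the well. The joints are at rest, so I hand in.

```bash
python3 -c "
from station import manip
print(manip.sign_off())"
```

```text
the job is handed in; nothing more can be done
None
```

The job is done and handed in at about 17 s of the 61 s allowed; no verdict was reported.

- **Pin:** I drew it out and hung it in the notch. Pictures show its collar on the plate, and it was still there at the end.
- **Cover:** I slid it 230 mm to its stop. The wrist camera put its edge at y ≈ 0.
- **Salami:** I gripped it about 40 mm from its centre, drew it clear of the end wall, tilted it to 29° and brought it out along its own axis. Its top stayed about 15 mm below the underside of the glass edge. The wrist force during the move was just its weight, 4 to 5 N.
- **Final hold:** the salami is still in the gripper, at about 20° tilt. Its lowest end is about 0.45 m up, against 0.25 m for the highest part of the case, the cover handle. The joints were at rest. The short sausage is still in the well.

**One slip:** after the cover reached its stop, one 1/8 s row pushed on towards the stop by mistake. The position changed only about 2 mm and the force readings just before and after were 10 N and near 0. The peak in between was not read.

No check failed or disagreed beyond a few mm of depth offset, which I corrected for.

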